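Put the wet-painted duct plate away with the spatula

TASK

The red round plate on the drying board has wet paint: without ever touching it with the gripper or arm, work the spatula's blade under it (the stop rail at the back of the board keeps it from sliding away) and lift it clear of the board on the blade. Let it slide gently off the blade into the open drawer, without dropping or overturning it, so that it lies flat, painted side up. Then close the drawer fully, with the plate in it, and leave the spatula lying flat on the bench, blade down, without shoving the jar, tin or sanding block about.

Things in the scene. Friction and masses are not known exactly. Their poses are not given: they have to be found in the camera images.
- plate: Round plate painted red, 120 mm in diameter and 8 mm thick, about 0.18 kg, lying loose on the drying board. Its underside is flat over 108 mm diameter, then a bevel rises 4 mm over the outer 6 mm all round, which leaves a wedge-shaped gap at the edge for a blade. Origin: centre of the underside; z up through the painted face.
- board: Fixed plywood drying board, 230 mm (x) by 170 mm (y), 12 mm thick. Origin: centre of its underside, on the bench; its own x runs away from the robot towards the dark stop rail, which stands 14 mm above the board's top along the whole far edge (its inner face is at x = +100 mm).
- board_stop (a point): Point on the board's top surface at the foot of the stop rail's inner face, in the middle of the board's width; axes as the board's. The plate's centre is 60 mm nearer when it rests against the rail.
- spatula: Loose spatula, 0.2 kg, blade down on the bench. Slippery steel blade 110 (x) by 80 (y) by 2 mm; a cranked neck rises from its rear edge to an orange flat-sided handle, 100 mm long, 22 mm wide (y), 28 mm high, from x = -82 to -182 mm, its centre line 40 mm above the blade's underside. Origin: centre of the blade's underside; x points to the free front edge, z up.
- spatula_tip (a point): Middle of the blade's front edge, at its underside (x = +55 mm in the spatula's frame); axes as the spatula's.
- spatula_grip (a point): Place to grasp the handle, on its centre line 23 mm from the front end (x = -105 mm, z = 40 mm in the spatula's frame); axes as the spatula's; grasp across y from above.
- cab_drawer0 (a joint): How far the drawer of the fixed low grey cabinet (280 mm deep, 220 mm wide, 85 mm high) stands open, m: 0 shut (front flush with the cabinet), at most 0.198. It starts open, slides on friction of about 1 N and stays where it is left. It is pushed shut along the cabinet's +x, away from the robot.
- drawer_floor (a point): Middle of the inner floor's front edge, at the foot of the front panel inside the drawer, moves with it; x points into the cabinet (away from the robot), z up. Inside it measures 235 (x) by 178 mm (y), walls 41 mm high; the blue front panel rises 52 mm above the floor, 21 mm thick in all. With the drawer open by q, the cabinet's roof covers what lies beyond x = q - 0.006 m, 51 mm up.
- drawer_front (a point): Middle of the top edge of the blue front panel, on its outer face; axes as drawer_floor. A steel bar handle 110 mm long stands 35 mm out in front of the panel, 27 mm below this point.
- jar: Bystander: glass jar with yellow lid, 72 mm in diameter, 85 mm high; origin at the centre of its underside.
- tin: Bystander: paint tin with green label, 74 mm in diameter, 95 mm high; origin at the centre of its underside.
- sander: Bystander: cork sanding block, 110 mm (x) by 60 mm (y) by 36 mm; origin at the centre of its underside.
Not all that is in view belongs to the job. Of the things like the spatula, leave any that is blue or purple; of the rest the larger one is meant.

How it is judged:
On the way, in this order (a step that is already met when the one before it is completed fails the run):
1. the plate is lifted clear of the board, carried on the spatula's blade (underside at least 25 mm above the board's top, tilted less than 25 degrees) (z of plate in the frame of board_stop above 0.025 m and contact force between plate and spatula above 0.3 N and contact force between plate and board below 0.05 N and angle between plate's own z axis and vertical below 0.436 rad), for 0.2 s.
2. the plate lies flat on the floor of the open drawer, clear of the spatula (x of plate in the frame of drawer_floor between 0.052 and 0.183 m and y of plate in the frame of drawer_floor between -0.04 and 0.04 m and z of plate in the frame of drawer_floor between -0.008 and 0.008 m and angle between plate's own z axis and vertical below 0.1 rad and contact force between plate and spatula below 0.05 N and value of joint cab_drawer0 above 0.03 m), for 0.2 s.
At the end, for the whole second after the job is handed in: The drawer is shut to within 6 mm, the red plate lies at rest flat on the drawer's floor (within 8 mm of it, tilted less than 0.1 rad), painted side up, and the spatula lies at rest on the bench, blade down and flat (its underside's centre less than 8 mm above the bench, tilted less than 0.1 rad) (x of plate in the frame of drawer_floor between 0.052 and 0.183 m and y of plate in the frame of drawer_floor between -0.04 and 0.04 m and z of plate in the frame of drawer_floor between -0.008 and 0.008 m and angle between each of plate, spatula's own z axis and vertical below 0.1 rad and value of joint cab_drawer0 below 0.006 m and linear speed of each of plate, spatula below 0.02 m/s and contact force between plate and spatula below 0.05 N and height (world z) of spatula below 0.008 m); the robot touches nothing.
It fails at once if the gripper or arm touches the plate's wet paint (more than 0.3 N) (contact force between any of the fingers, the arm and plate above 0.3 N).
It fails at once if the plate is overturned (tilted more than 60 degrees) (angle between plate's own z axis and vertical above 1.05 rad).
It fails at once if the plate is dropped or flung (faster than 0.9 m/s) (linear speed of plate above 0.9 m/s).
It fails at once if the jar, tin or sanding block is shoved more than 30 mm (distance of any of jar, tin, sander from where it was at the start of the episode above 0.03 m).
It also fails if it takes over 70 s, if anything falls off the work surface, if the arm or the gripper's body presses on something with over 40 N, if the wrist force passes 120 N, or if a joint passes its speed limit or range.

ROBOT

A 7-joint arm with a two-finger parallel gripper is mounted at the origin on the work surface. World frame = base frame: x ahead of the robot, y to its left, z up, the work surface at z = 0. Lengths are in m, angles in rad, forces in N, time in s.
With the tool pointing down it reaches from about 0.4 to 0.9 m from the base axis. Payload 5.6 kg.
Tool frame: the origin (TCP) lies midway between the tips of the shut fingers; the grasp point (between the pads) lies 19 mm behind it; z points along the fingers, y is the line along which they close (so a half turn about z gives the same grasp; the last joint's range is limited). The gripper opens to 92 mm and grips with 3 to 60 N. Pads are 20 mm wide; open, the fingers measure 128 mm over their backs; the gripper's body (75 mm by 189 mm) begins 69 mm behind the grasp point.
Start: joints at [1.227, 0.468, -0.012, 1.603, 0.006, 1.071, -0.056], TCP at [0.193, -0.621, 0.215] pointing down, gripper open.
Joint ranges: [-2.53, 2.53], [-0.31, 2.02], [-1.57, 1.55], [0.28, 2.44], [-1.29, 4.43], [0.15, 1.84], [-2.92, 2.92]. Speed limits (rad/s): [2.57, 2.57, 3.14, 3.14, 3.14, 3.14, 3.14].

INTERFACE

Orientations are given as a 3x3 rotation matrix whose columns are the frame's x, y, z axes.
In Python, from station import env, effector, solver, viewer, workorder, search_frame, tip_of gives the robot as it stands. Calls block until the motion is done:
- env.reach(position, orientation): joint-space move of the TCP to a pose.
- env.movel(position, frame=None, rate=0.15): straight line of the TCP; frame=None keeps the orientation; rate is the mean speed in m/s.
- env.goto_joints(angles): joint-space move.
- effector.release() and effector.grasp(squeeze=None): open the fingers fully, or close them until they stop; squeeze is the grip in N (None keeps the last).
- env.pause(seconds).
- solver.inverse_kinematics(position, orientation): joint angles nearest the present ones, or None.
- env.sense(): the state.
- viewer.read_camera(name): name is "scene" or "top" or "wrist"; returns (picture, depth): 384x512x3 uint8, red, green, blue; 384x512 float32, m along the optical axis (not along the pixel's ray), 0 where there is no reading.
- viewer.camera_info(name): a dict with "intrinsics" (3x3 intrinsics, pixels), "eye" and "rotation" of the camera in the world; the wrist camera has in their place "T_tool_cam" (4x4, takes a point from camera to tool coordinates, whose origin is the TCP and whose axes are the flange's). Camera axes: x right, y up, looking along -z (the intrinsics and any distortion apply to the point x, -y, -z); pixel columns grow to the right and rows downward; lengths in m; the calibration is good to about 2 mm. A picture is of the moment at which its call begins: read the wrist's pose just before it. camera_info takes no time and is no camera call.
A pose or a line that the arm cannot do raises env.PlanningError and nothing moves.
- workorder.finish_job(): hands the job in; it is judged then, once.
Trained networks look in the newest picture that a camera, given by its name, has taken for a name from the list of things; names that differ only in an ending like _2 or _b are one class to them, and where a whole thing is asked for, a point or a joint stands for the part that bears it (a point fixed in the world has none). Each returns a list of dicts, best first, with "score" (0 to 1); they miss things now and then, are a little off and sometimes report something else, mostly with a low value. They report only what shows in the picture. A call takes as long as a camera call. They do not tell look-alikes from the thing itself.
- search_frame(camera, name): "at" ([x, y, z] in m, in world coordinates, good to about 4 mm: the middle of the surface that is visible of it).
- tip_of(camera, name): "at" ([x, y, z] in m, in world coordinates, good to about 4 mm: a listed point, or the origin of a listed thing).
The state is a dict: "t": time; "joint_positions": joint angles; "joint_velocities": joint speeds; "tau": joint torques, N m; "ee_pos": TCP position; "tcp_rot": TCP orientation; "wrist_force": force on the tool from outside, world axes, zero at the start; "moment": the same for the moment, N m; "gripper_width": finger opening in m; "grasp_force": force on a finger pad.
Only numpy, scipy, OpenCV 4.12 (cv2) and the standard library are available. Lean on these libraries where they do the work, as an engineer would, in place of code of your own. Each camera call takes 0.05 s, during which the arm holds its last target. There are 200 camera calls.

## Working session

There is one attempt and no reset: what is moved stays moved. The work goes in short steps, each a Python script; the robot and the scene stay as the last script left them, time stands still between calls to the robot, and variables do not carry over. Pictures are saved under pics/ and viewed, at most 14 in all, crops included, and the job is handed in when it is done.

```bash
ls; mkdir -p pics
cat > h.py <<'E'
import numpy as np, cv2
from station import env, effector, solver, viewer, workorder, search_frame, tip_of
def snap(n,f):
    p,d=viewer.read_camera(n); cv2.imwrite(f'pics/{f}.png',p[...,::-1]); np.save(f'pics/{f}.npy',d); return p,d
def cloud(n,d,T=None):
    c=viewer.camera_info(n); K=np.array(c['intrinsics']); v,u=np.mgrid[:d.shape[0],:d.shape[1]]
    P=np.stack([(u-K[0,2])/K[0,0]*d,-(v-K[1,2])/K[1,1]*d,-d],-1)
    return P@np.array(c['rotation']).T+np.array(c['eye'])
E
python3 - <<'E'
from h import *
print({k:np.round(v,3) if k!='t' else v for k,v in env.sense().items()})
for n in('top','scene'):
    snap(n,n+'0'); print(n,viewer.camera_info(n))
    for k in('plate','board','board_stop','spatula','spatula_tip','spatula_grip','drawer_floor','drawer_front','jar','tin','sander'):
        print(k,[(np.round(r['at'],3).tolist(),round(r['score'],2)) for r in tip_of(n,k)])
a=cv2.imread('pics/top0.png');b=cv2.imread('pics/scene0.png')
E
```

```text
pics
{'t': 0.0, 'joint_positions': array([ 1.227,  0.468, -0.012,  1.604,  0.006,  1.071, -0.056]), 'joint_velocities': array([0.001, 0.   , 0.   , 0.   , 0.001, 0.   , 0.001]), 'tau': array([ 0.0000e+00, -5.2057e+01, -1.2000e-02, -2.4375e+01, -5.7000e-02,
        1.7000e-02,  0.0000e+00]), 'ee_pos': array([ 0.192, -0.62 ,  0.214]), 'tcp_rot': array([[ 0.955,  0.296, -0.001],
       [ 0.296, -0.955,  0.002],
       [-0.   , -0.002, -1.   ]]), 'wrist_force': array([-0.062,  0.175,  1.577]), 'moment': array([ 0.025, -0.013, -0.063]), 'grasp_force': np.float64(0.0), 'gripper_width': np.float64(0.092)}
top {'intrinsics': array([[381.63304117,   0.        , 253.40994847],
       [  0.        , 381.63304117, 183.95547881],
       [  0.        ,   0.        ,   1.        ]]), 'eye': array([0.32148906, 0.00376465, 1.47010024]), 'rotation': array([[-0.01131713,  0.99110515, -0.13259906],
       [-0.99993464, -0.01100185,  0.00311013],
       [ 0.00162363,  0.13262559,  0.99116488]])}
plate [([0.57, 0.246, 0.012], 0.79), ([0.621, 0.042, 0.007], 0.73)]
board [([0.582, 0.256, 0.002], 0.75), ([0.
[... 1217 characters left out ...]
73, 0.009], 0.74), ([0.505, 0.466, -0.0], 0.22)]
board_stop [([0.681, 0.275, 0.007], 0.89)]
spatula [([0.569, 0.048, 0.001], 0.88), ([0.237, 0.388, -0.002], 0.58)]
spatula_tip [([0.62, 0.046, -0.002], 0.86), ([0.768, 0.495, 0.001], 0.76), ([0.193, 0.354, 0.002], 0.65), ([0.3, -0.326, 0.001], 0.49)]
spatula_grip [([0.462, 0.053, 0.041], 0.93), ([0.185, -0.349, 0.032], 0.82), ([0.318, 0.449, 0.04], 0.72), ([0.659, 0.525, 0.033], 0.63)]
drawer_floor [([0.572, -0.196, 0.02], 0.9), ([0.508, 0.466, -0.0], 0.51)]
drawer_front [([0.552, -0.193, 0.075], 0.67)]
jar [([0.788, 0.035, -0.001], 0.96)]
tin [([0.456, -0.45, -0.001], 0.94)]
sander [([0.508, 0.469, -0.001], 0.78), ([0.57, 0.246, 0.012], 0.2)]
```

View pics/top0.png

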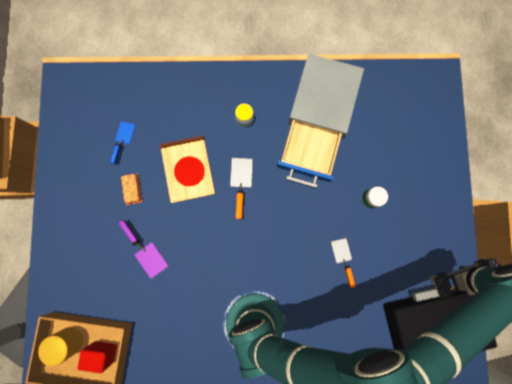

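View pics/scene0.png

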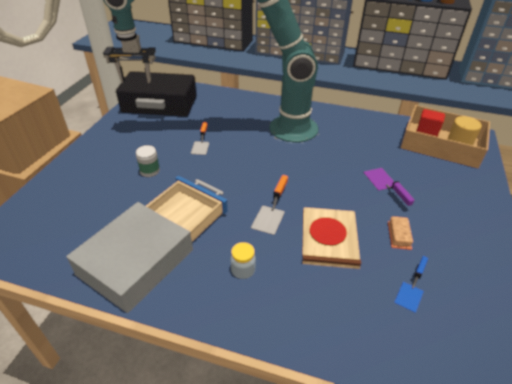

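Top view: the spatula candidates are orange at (241,190), a smaller orange one at (345,262), blue at (122,140) and purple at (145,250). The large orange one at (241,190) fits, because blue and purple are excluded and the other orange one is smaller. The plate is at (189,171) on the board. The drawer is open at (312,150), and the jar (244,113), tin (376,197) and sander (132,189) are all visible. I'll confirm the spatula in a crop and refine the poses.

Run:
```python
from h import *
im=cv2.imread('pics/top0.png')
cv2.imwrite('pics/crop1.png',cv2.resize(im[85:305,110:390],None,fx=2.8,fy=2.7,interpolation=cv2.INTER_CUBIC))
for n in('top','scene'):
    im=cv2.imread(f'pics/{n}0.png'); W=cloud(n,np.load(f'pics/{n}0.npy')); hsv=cv2.cvtColor(im,cv2.COLOR_BGR2HSV); H,S,V=[hsv[...,i].astype(int) for i in range(3)]
    def reg(name,m,x0,x1,y0,y1,z0,z1):
        m=m&(W[...,0]>x0)&(W[...,0]<x1)&(W[...,1]>y0)&(W[...,1]<y1)&(W[...,2]>z0)&(W[...,2]<z1)
        k,l,s,_=cv2.connectedComponentsWithStats(m.astype(np.uint8)); 
        if k<2: print(n,name,'none');return
        P=W[l==1+np.argmax(s[1:,4])]; r=cv2.minAreaRect(P[:,:2].astype(np.float32)*1000)
        print(n,name,len(P),'mean',P.mean(0).round(4),'z',np.percentile(P[:,2],[5,50,95]).round(4),'rect',np.round(r[0],1),np.round(r[1],1),round(r[2],2))
    one=V>=0
    reg('plate',((H<8)|(H>172))&(S>180)&(V>100),.45,.7,.15,.35,0,.05)
    reg('board+plate',one,.42,.75,.12,.4,.006,.06)
    reg('rail',(V<130),.6,.75,.12,.4,.015,.06)
    reg('blade',(S<60)&(V>130),.45,.7,-.05,.12,-.01,.02)
    reg('handle',(H<22)&(S>130),.3,.6,-.05,.12,.01,.09)
    reg('spat all',((S<60)&(V>110))|((H<22)&(S>130)),.3,.68,-.05,.12,-.02,.09)
    reg('roof',one,.6,1.1,-.5,0,.078,.1)
    reg('front',(H>95)&(H<125)&(S>120),.45,.75,-.4,-.05,.06,.09)
    reg('dfloor',one,.5,.9,-.4,-.05,.012,.03)
    reg('bar',(S<90),.45,.62,-.4,-.05,.03,.06)
    reg('jar',one,.7,.85,-.04,.1,.07,.11); reg('tin',one,.38,.53,-.53,-.38,.07,.12); reg('sander',one,.4,.6,.4,.53,.02,.06)
```

```text
top plate 676 mean [0.5689 0.2467 0.0202] z [0.0148 0.0201 0.0255] rect [568.8 248.1] [111.9 110.5] 89.55
top board+plate 2576 mean [0.5811 0.2559 0.0155] z [0.0081 0.0144 0.0254] rect [579.5 255.4] [235.8 177.3] 12.43
top rail 174 mean [0.6863 0.2779 0.0257] z [0.0206 0.0259 0.0308] rect [686.4 276.7] [ 17.4 168.6] 11.63
top blade 658 mean [0.5648 0.0467 0.0017] z [-0.0036  0.0018  0.0074] rect [566.2  47.2] [ 86.2 119.6] 89.38
top handle 160 mean [0.4328 0.0536 0.0523] z [0.0456 0.0529 0.0583] rect [433.4  53.9] [22.  96.7] 86.82
top spat all 660 mean [0.5646 0.0467 0.0018] z [-0.0036  0.0018  0.0075] rect [566.2  47.2] [ 86.2 119.6] 89.38
top roof 3861 mean [ 0.8533 -0.2825  0.0846] z [0.08   0.0846 0.0894] rect [ 855.4 -283. ] [220.2 268.4] 73.14
top front 176 mean [ 0.5585 -0.1936  0.0708] z [0.0629 0.0716 0.0761] rect [ 561.  -193.3] [212.6  15.1] 73.07
top dfloor 1942 mean [ 0.6637 -0.2263  0.0217] z [0.0163 0.0218 0.0267] rect [ 664.9 -226.3] [177.7 171.6] 73.09
top bar 124 mean [ 0.5267 -0.1822  0.0507] z [0.0455 0.0507 0.0555] rect [ 536.1 -184.8] [117.1  41.6] 73.15
top ja
[... 1059 characters left out ...]
 rect [ 857.1 -285.1] [225.6 268. ] 73.08
scene front 189 mean [ 0.5672 -0.1889  0.071 ] z [0.0675 0.0713 0.0738] rect [ 564.5 -194.2] [214.5  18.9] 73.17
scene dfloor 1273 mean [ 0.6283 -0.2319  0.0213] z [0.0179 0.0211 0.0262] rect [ 629.6 -230.9] [157.  127.6] 73.41
scene bar 101 mean [ 0.5277 -0.1804  0.0492] z [0.0444 0.0495 0.0534] rect [ 529.6 -182.5] [114.7  21.7] 73.45
scene jar 358 mean [0.7902 0.032  0.0825] z [0.0735 0.0833 0.0863] rect [787.7  31. ] [62.1 59.3] 17.76
scene tin 276 mean [ 0.4698 -0.447   0.0885] z [0.0742 0.0916 0.0964] rect [ 464.3 -451.2] [71.7 69.8] 7.54
scene sander 486 mean [0.5164 0.4659 0.0325] z [0.0236 0.0334 0.0367] rect [510.1 466.1] [105.2  55.2] 9.89
```

View pics/crop1.png

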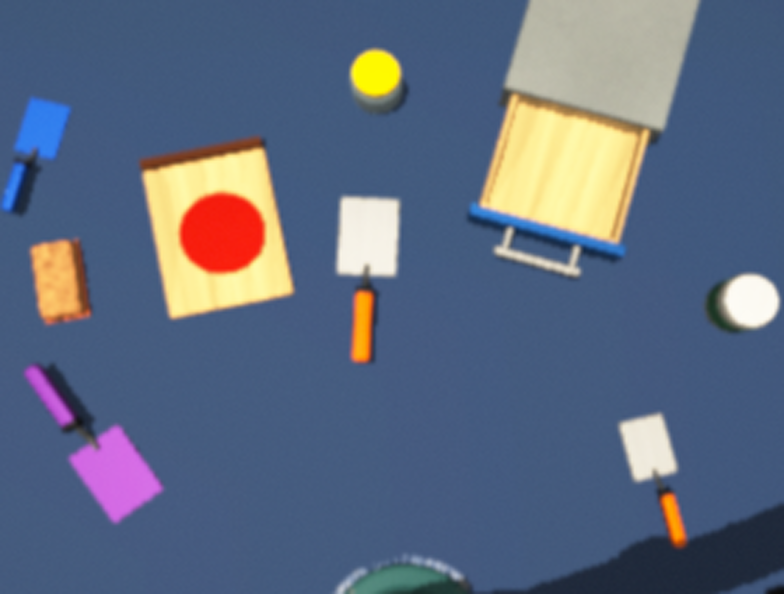

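The crop shows that the orange spatula at crop (367,275), full picture (241,190), is clearly bigger than the other orange one at crop (655,480). The measured blade is about 86x119 mm and the handle about 97 mm, which match the sizes given. Next I'll check that the plan is reachable, then grasp.

```bash
cat >> h.py <<'E'
D=np.pi/180
BY,DY,SY=12*D,-17*D,-3.0*D
def ux(y): return np.array([np.cos(y),np.sin(y),0.])
def uy(y): return np.array([-np.sin(y),np.cos(y),0.])
STOP=np.array([.682,.274,.012])      # foot of rail
DF=np.array([.573,-.196,.0205])      # drawer floor front
def sp(tip,yaw,pitch,dx=0.):
    """TCP pose that puts the spatula tip at tip; pitch>0 = tip up (deg)"""
    c,s=np.cos(yaw),np.sin(yaw); p=-pitch*D
    R=np.array([[c,-s,0],[s,c,0],[0,0,1]])@np.array([[np.cos(p),0,np.sin(p)],[0,1,0],[-np.sin(p),0,np.cos(p)]])
    return np.asarray(tip)+R@np.array([-.160+dx,0,.021]), R@np.diag([1.,-1,-1])
def btip(x,y=0,z=0): return STOP+ux(BY)*x+uy(BY)*y+np.array([0,0,z])
def dtip(x,y=0,z=0): return DF+ux(DY)*x+uy(DY)*y+np.array([0,0,z])
def F(): s=env.sense(); return s['wrist_force'].round(1),round(s['t'],2),s['ee_pos'].round(4)
E
python3 - <<'E'
from h import *
def t(n,a):
    q=solver.inverse_kinematics(*a); print(n,a[0].round(3),None if q is None else np.round(q,2))
g=np.array([.621,.0435,0])
t('grasp',sp(g,SY,0))
for p in(0,-6,-10,-15): t(('start',p),sp(btip(-.185),BY,p)); t(('end',p),sp(btip(-.015),BY,p))
t('lift',sp(btip(-.015,0,.1),BY,5)); t('dr hi',sp(dtip(.14,0,.13),DY,5))
for p in(-10,-20,-25): t(('dr',p),sp(dtip(.13,0,.003),DY,p)); t(('drb',p),sp(dtip(.0,0,.02),DY,p))
E
```

```text
grasp [0.461 0.052 0.021] [ 0.15  0.52 -0.39  2.15  0.38  0.54 -2.16]
('start', 0) [0.345 0.202 0.033] [ 0.1   0.55 -0.83  2.27  0.73  0.61 -2.65]
('end', 0) [0.511 0.238 0.033] [-0.05  0.66 -0.58  1.9   0.53  0.73 -2.3 ]
('start', -6) [0.348 0.203 0.05 ] [ 0.19  0.6  -0.93  2.18  0.63  0.78 -2.53]
('end', -6) [0.514 0.238 0.05 ] [-0.    0.71 -0.65  1.81  0.48  0.9  -2.24]
('start', -10) [0.35  0.204 0.06 ] [ 0.22  0.64 -0.97  2.12  0.58  0.88 -2.48]
('end', -10) [0.517 0.239 0.06 ] [ 0.    0.73 -0.66  1.74  0.44  1.01 -2.19]
('start', -15) [0.355 0.205 0.074] [ 0.2   0.66 -0.93  2.05  0.48  0.98 -2.38]
('end', -15) [0.521 0.24  0.074] [-0.    0.77 -0.66  1.65  0.39  1.13 -2.14]
lift [0.51  0.237 0.119] [ 0.06  0.52 -0.73  1.93  0.53  0.79 -2.31]
dr hi [ 0.553 -0.19   0.157] [ 0.4   0.39 -0.16  1.88  0.09  0.79 -1.67]
('dr', -10) [ 0.55  -0.189  0.072] [ 0.34  0.62 -0.09  1.73  0.06  0.97 -1.64]
('drb', -10) [ 0.426 -0.151  0.089] [ 0.4   0.43 -0.15  2.04  0.07  0.86 -1.67]
('dr', -20) [ 0.56  -0.192  0.098] [ 0.33  0.7  -0.07  1.54  0.04  1.25 -1.62]
('drb', -20) [ 0.436 -0.154  0.115] [ 0.37  0.5  -0.12  1.87  0.05  1.12 -1.64]
('dr', -25) [ 0.567 -0.194  0.11 ] [ 0.32  0.75 -0.06  1.44  0.03  1.38 -1.61]
('drb', -25) [ 0.443 -0.156  0.127] [ 0.35  0.54 -0.1   1.79  0.04  1.25 -1.63]
```

Run:
```python
from h import *
p,R=sp([.621,.0435,0],SY,0)
env.reach(p+[0,0,.16],R); env.movel(p+[0,0,.08],rate=.15)
T=env.sense(); snap('wrist','w1')
print([(np.round(r['at'],4).tolist(),round(r['score'],2)) for k in('spatula_grip','spatula_tip','spatula') for r in tip_of('wrist',k)[:2]], T['t'])
```

```text
[([0.4632, 0.0515, 0.0425], 0.68), ([0.626, 0.0415, -0.0038], 0.93), ([0.5663, 0.0451, 0.002], 0.64), ([0.4609, 0.0512, 0.0423], 0.33)] 4.45
```

View pics/w1.png

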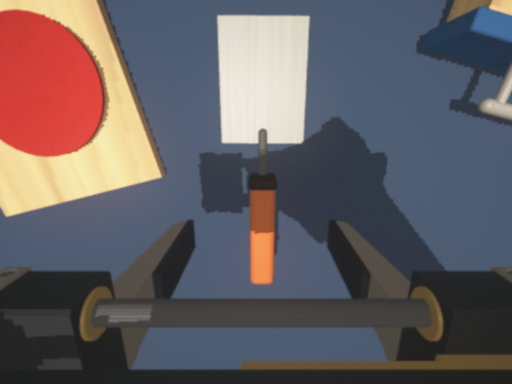

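The wrist view shows the handle at (262,230) between the open fingers and parallel to them, with the blade ahead at (263,80). Now I'll grasp it.

Run:
```python
from h import *
p,R=sp([.6215,.0430,0],SY,0)
env.movel(p+[0,0,0.0005],R,rate=.1); print(F()); effector.grasp(60); s=env.sense(); print(s['gripper_width'],s['grasp_force'],F())
env.movel(p+[0,0,.12],R,rate=.15); env.pause(.2)
print(F(),env.sense()['moment'].round(2))
for n in('top','scene','wrist'):
    _,d=viewer.read_camera(n); print(n,[(np.round(r['at'],4).tolist(),round(r['score'],2)) for k in('spatula_grip','spatula_tip','spatula') for r in tip_of(n,k)[:3]])
c=viewer.camera_info('wrist'); K=np.array(c['intrinsics']); T=np.array(c['T_tool_cam']); s=env.sense()
pic,d=viewer.read_camera('wrist'); v,u=np.mgrid[:384,:512]
P=np.stack([(u-K[0,2])/K[0,0]*d,-(v-K[1,2])/K[1,1]*d,-d],-1)@T[:3,:3].T+T[:3,3]
W=P@s['tcp_rot'].T+s['ee_pos']; Q=(W-s['ee_pos'])@np.c_[ux(SY),uy(SY),[0,0,1]]
hsv=cv2.cvtColor(pic,cv2.COLOR_RGB2HSV)
m=(W[...,2]>.06)&(hsv[...,1]<70)&(hsv[...,2]>120)&(Q[...,0]>.04)&(Q[...,0]<.2)&(abs(Q[...,1])<.06)
B=Q[m]; A=np.c_[B[:,0],B[:,1],np.ones(len(B))]; co=np.linalg.lstsq(A,B[:,2],rcond=None)[0]
print(len(B),'plane pitch,roll deg',np.degrees(co[:2]),'z at tip x.16',co@[.16,0,1],'x,y range',np.percentile(B[:,0],[1,99]),np.percentile(B[:,1],[1,99]))
```

```text
(array([ 0.5, -0. ,  0.8]), 5.59, array([0.4621, 0.0516, 0.0219]))
0.021787290897159826 59.98999893665314 (array([ 1.1, -0.3,  0.2]), 6.65, array([0.4617, 0.0514, 0.0215]))
(array([ 0. , -0.1, -2. ]), 7.8, array([0.4611, 0.0514, 0.1402])) [ 0.03  0.11 -0.02]
top [([0.1865, -0.3448, 0.0271], 0.9), ([0.3215, 0.4521, 0.0394], 0.86), ([0.6576, 0.5288, 0.0276], 0.56), ([0.7725, 0.4938, 0.0004], 0.84), ([0.1882, 0.3558, 0.0013], 0.8), ([0.3, -0.325, 0.0005], 0.73), ([0.2619, -0.3339, -0.003], 0.98), ([0.2389, 0.3853, -0.0013], 0.69), ([0.7323, 0.503, 0.0022], 0.56)]
scene [([0.6571, 0.5227, 0.0295], 0.97), ([0.4596, 0.0518, 0.161], 0.75), ([0.322, 0.4519, 0.0406], 0.6), ([0.771, 0.4932, 0.0035], 0.94), ([0.6238, 0.0425, 0.1178], 0.86), ([0.1902, 0.3535, -0.0023], 0.61), ([0.2607, -0.3291, -0.0015], 0.77), ([0.2346, 0.389, -0.0025], 0.76), ([0.7311, 0.5078, -0.0009], 0.58)]
wrist [([0.462, 0.0521, 0.159], 0.85), ([0.1887, 0.3571, -0.0005], 0.83), ([0.5645, 0.0474, 0.1224], 0.76)]
19089 plane pitch,roll deg [-1.71283909 -0.02388329] z at tip x.16 -0.021443440851262027 x,y range [0.05106623 0.14385897] [-0.04031285  0.03806828]
```

```bash
python3 - <<'E'
from h import *
P0=-5; y=-.003
env.movel(*sp(btip(-.20,y,.07),BY,P0),rate=.15)
env.movel(*sp(btip(-.20,y,.012),BY,P0),rate=.12); env.pause(.2)
f0=F()[0][2]; print(F())
z=.012
while z>-.006:
    z-=.0015; env.movel(*sp(btip(-.20,y,z),BY,P0),rate=.05); f=F()[0][2]
    if f-f0>2.5: break
print('touch z',z,F())
env.movel(*sp(btip(-.165,y,z),BY,P0),rate=.06); print(F())
snap('scene','s2'); snap('wrist','w2')
E
python3 -c "
import cv2,numpy as np
a=cv2.imread('pics/s2.png')[170:300,220:420];b=cv2.imread('pics/w2.png')
cv2.imwrite('pics/v2.png',np.vstack([cv2.resize(a,(460,299)),cv2.resize(b,(400,300))[:, :].copy() if 0 else cv2.resize(b,(460,300))]))"
```

```text
(array([ 0.7, -0.2, -1.8]), 10.74, array([0.3335, 0.1969, 0.0595]))
touch z -0.0014999999999999979 (array([-1.8, -0.8,  5.1]), 12.99, array([0.333 , 0.1969, 0.0456]))
(array([ 0.4, -0.3,  3.8]), 13.72, array([0.3678, 0.2044, 0.0456]))
```

View pics/v2.png

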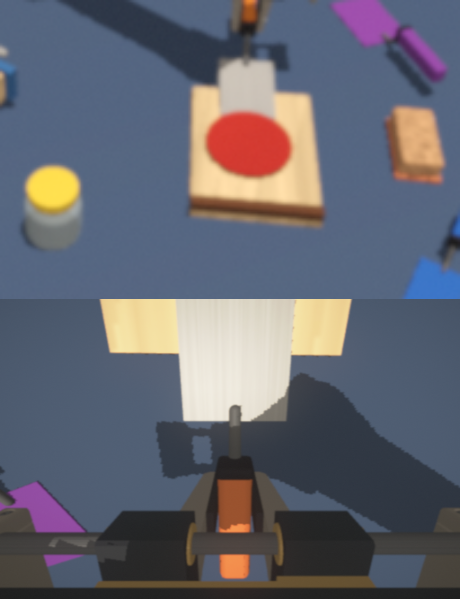

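The blade, at (247,85) in the top half, is on the board, square to it and centred on the plate's near edge at (248,112). I'll push on to the rail.

```bash
python3 - <<'E'
from h import *
y=-.003;z=-.0015
for x in (-.14,-.115,-.10,-.085,-.07,-.055,-.04):
    env.movel(*sp(btip(x,y,z),BY,-5),rate=.06); print(x,F())
    if np.hypot(*F()[0][:2])>15: break
snap('scene','s3'); snap('top','t3')
E
python3 -c "
import cv2,numpy as np
a=cv2.imread('pics/s3.png')[170:300,220:420];b=cv2.imread('pics/t3.png')[110:240,130:330]
cv2.imwrite('pics/v3.png',np.vstack([cv2.resize(a,(460,299)),cv2.resize(b,(460,299))]))"
```

```text
-0.14 (array([1.3, 0.2, 1.1]), 14.39, array([0.3919, 0.2092, 0.0453]))
-0.115 (array([1. , 0.5, 1.1]), 14.96, array([0.4166, 0.2145, 0.0453]))
-0.1 (array([ 2.1, -0.5,  0.6]), 15.36, array([0.4315, 0.2177, 0.0454]))
-0.085 (array([1.3, 0.8, 0.9]), 15.76, array([0.446 , 0.2208, 0.0454]))
-0.07 (array([ 2.3, -0.1,  1. ]), 16.16, array([0.4607, 0.2239, 0.0453]))
-0.055 (array([1.9, 0.2, 0.2]), 16.56, array([0.4753, 0.227 , 0.0453]))
-0.04 (array([2. , 0.3, 0.5]), 16.96, array([0.49  , 0.2301, 0.0453]))
```

View pics/v3.png

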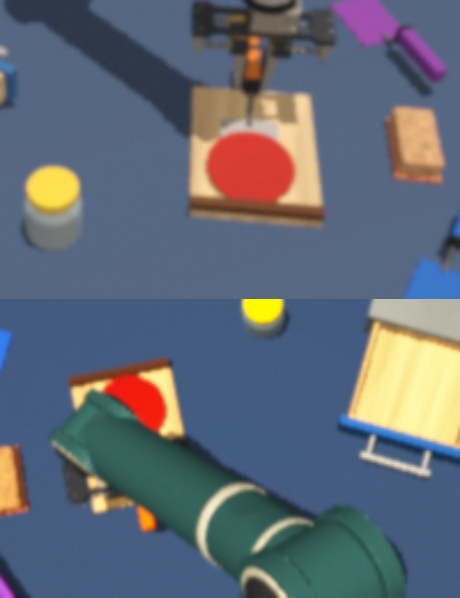

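The blade has gone under the plate, which now rests against the rail at (250,170) with about 25 mm of blade still showing. I'll push a little further, then tilt back and lift.

```bash
python3 - <<'E'
from h import *
y=-.003;z=-.0015
for x in (-.028,-.019):
    env.movel(*sp(btip(x,y,z),BY,-5),rate=.05); print(x,F())
env.movel(*sp(btip(-.021,y,.012),BY,2),rate=.04); print(F())
env.movel(*sp(btip(-.024,y,.035),BY,6),rate=.05); print(F())
env.movel(*sp(btip(-.024,y,.075),BY,6),rate=.08); env.pause(.3); print(F())
snap('scene','s4'); snap('wrist','w4')
E
python3 -c "
import cv2,numpy as np
a=cv2.imread('pics/s4.png')[150:300,200:420];b=cv2.imread('pics/w4.png')
cv2.imwrite('pics/v4.png',np.vstack([cv2.resize(a,(440,300)),cv2.resize(b,(440,300))]))"
```

```text
-0.028 (array([-3.3, -0.5,  3.1]), 17.45, array([0.5006, 0.2325, 0.0453]))
-0.019 (array([-15.6,  -3.4,   8.5]), 17.78, array([0.5033, 0.2329, 0.0442]))
(array([ 1.6, -0.2, -3. ]), 18.12, array([0.5042, 0.2324, 0.0389]))
(array([ 0.3,  0.5, -3.4]), 18.52, array([0.5023, 0.2326, 0.0514]))
(array([ 0.4,  0.5, -4.2]), 19.48, array([0.5011, 0.2325, 0.0908]))
```

View pics/v4.png

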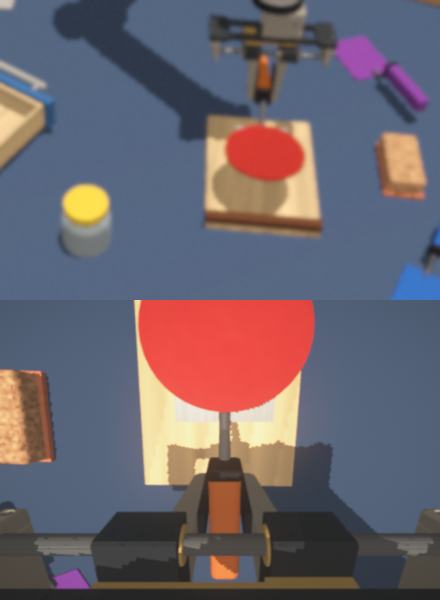

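The plate is lifted clear on the blade. Its rear edge rests against the neck (wrist view at (225,410)), and its shadow on the board shows the gap. Now I'll carry it to the drawer.

```bash
python3 - <<'E'
from h import *
env.movel(*sp(btip(-.03,-.003,.14),BY,6),rate=.1)
a=btip(-.03,-.003,.14); b=dtip(.14,0,.135)
env.movel(*sp((a+b)/2,(BY+DY)/2,6),rate=.12)
env.movel(*sp(b,DY,6),rate=.12); env.pause(.3); print(F())
for n in('scene','top'):
    snap(n,n+'5')
    for k in('plate','spatula_tip','drawer_floor','drawer_front'): print(n,k,[(np.round(r['at'],3).tolist(),round(r['score'],2)) for r in tip_of(n,k)[:2]])
    im=cv2.imread(f'pics/{n}5.png'); W=cloud(n,np.load(f'pics/{n}5.npy')); hsv=cv2.cvtColor(im,cv2.COLOR_BGR2HSV)
    m=((hsv[...,0]<8)|(hsv[...,0]>172))&(hsv[...,1]>170)&(W[...,2]>.1)&(W[...,0]>.5)
    if m.sum()>30:
        B=(W[m]-DF)@np.c_[ux(DY),uy(DY),[0,0,1]]; A=np.c_[B[:,:2],np.ones(len(B))]; co=np.linalg.lstsq(A,B[:,2],rcond=None)[0]
        print(n,len(B),'drawer frame: range',np.percentile(B,[1,99],axis=0).round(3).tolist(),'tilt',np.degrees(co[:2]).round(1))
print(F())
E
python3 -c "
import cv2,numpy as np
a=cv2.imread('pics/scene5.png')[130:330,60:340]
cv2.imwrite('pics/v5.png',cv2.resize(a,(700,500)))"
```

```text
(array([-0.1,  0.3, -2.9]), 24.52, array([ 0.5526, -0.1896,  0.1597]))
scene plate [([0.671, -0.228, 0.157], 0.61)]
scene spatula_tip [([0.193, 0.351, -0.002], 0.93), ([0.771, 0.497, 0.002], 0.6)]
scene drawer_floor [([0.576, -0.193, 0.024], 0.89)]
scene drawer_front [([0.552, -0.191, 0.077], 0.58), ([0.55, -0.189, 0.182], 0.46)]
scene 701 drawer frame: range [[0.051, -0.052, 0.137], [0.158, 0.058, 0.15]] tilt [31.1 29.4]
top plate [([0.67, -0.228, 0.159], 0.91)]
top spatula_tip [([0.769, 0.493, 0.002], 0.78), ([0.188, 0.356, 0.001], 0.64)]
top drawer_floor [([0.504, 0.468, -0.006], 0.73), ([0.576, -0.197, 0.022], 0.6)]
top drawer_front [([0.555, -0.194, 0.073], 0.89), ([0.551, -0.19, 0.183], 0.52)]
top 679 drawer frame: range [[-0.026, -0.054, 0.136], [0.152, 0.054, 0.489]] tilt [-84.8  -4.9]
(array([-0.1, -0.2, -4. ]), 25.02, array([ 0.5526, -0.1898,  0.1597]))
```

View pics/v5.png

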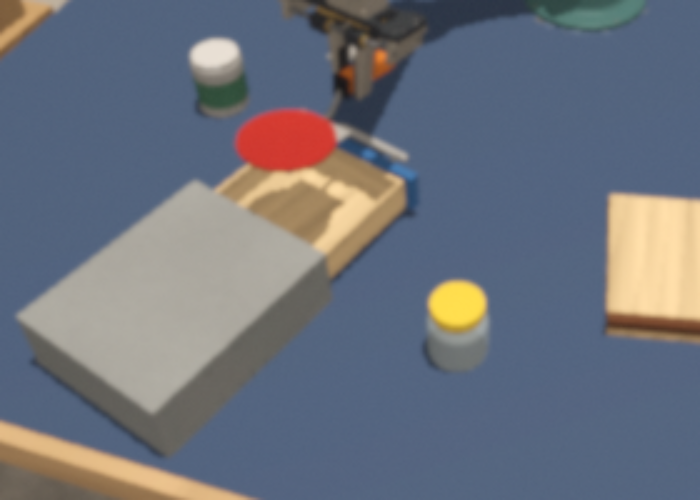

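The plate is centred over the drawer (drawer x≈0.10, y≈0) and level on the blade, clear of the roof. Next I'll lower it, tilt it gently and check how it slides.

```bash
cat >> h.py <<'E'
def plate(n,f,zmax=.12):
    snap(n,f); im=cv2.imread(f'pics/{f}.png'); W=cloud(n,np.load(f'pics/{f}.npy')); hsv=cv2.cvtColor(im,cv2.COLOR_BGR2HSV)
    B=(W-DF)@np.c_[ux(DY),uy(DY),[0,0,1]]
    m=((hsv[...,0]<8)|(hsv[...,0]>172))&(hsv[...,1]>150)&(abs(B[...,1])<.1)&(B[...,0]>0)&(B[...,0]<.25)&(B[...,2]<zmax)
    B=B[m]
    if len(B)<30: print(n,'few',len(B)); return
    B=B-B.mean(0)*0; co=np.linalg.lstsq(np.c_[B[:,:2],np.ones(len(B))],B[:,2],rcond=None)[0]
    print(n,len(B),'range x,y,z',np.percentile(B,[1,99],axis=0).round(3).T.tolist(),'slope deg',np.degrees(np.arctan(co[:2])).round(1))
E
python3 - <<'E'
from h import *
for a in((.095,0,6,-28),(.115,0,3,-30),(.095,0,3,-34),(.075,0,3,-40),(.055,0,3,-48)):
    q=solver.inverse_kinematics(*sp(dtip(a[0],0,.003),DY,a[3])); print(a,None if q is None else np.round(q,2))
env.movel(*sp(dtip(.125,0,.09),DY,6),rate=.1)
env.movel(*sp(dtip(.125,0,.05),DY,3),rate=.08)
env.movel(*sp(dtip(.13,0,.025),DY,-6),rate=.04);print(F())
env.movel(*sp(dtip(.135,0,.007),DY,-15),rate=.04);print(F())
plate('scene','p1');plate('top','p1t')
env.movel(*sp(dtip(.135,0,.004),DY,-22),rate=.04);print(F())
env.pause(.2);plate('scene','p2');plate('top','p2t')
E
python3 -c "
import cv2,numpy as np
a=cv2.imread('pics/p2.png')[140:270,110:290];b=cv2.imread('pics/p2t.png')[80:210,230:410]
cv2.imwrite('pics/v6.png',np.vstack([cv2.resize(a,(415,300)),cv2.resize(b,(415,300))]))"
```

```text
(0.095, 0, 6, -28) [ 0.57  0.79 -0.46  1.47  0.25  1.45 -1.81]
(0.115, 0, 3, -30) [ 0.55  0.84 -0.45  1.37  0.25  1.53 -1.8 ]
(0.095, 0, 3, -34) [ 0.54  0.85 -0.45  1.35  0.24  1.61 -1.8 ]
(0.075, 0, 3, -40) [ 0.53  0.89 -0.44  1.29  0.22  1.73 -1.8 ]
(0.055, 0, 3, -48) None
(array([ 0.3, -0.3, -3.4]), 26.56, array([ 0.5479, -0.1881,  0.0832]))
(array([-1.3,  0.2, -2.9]), 27.07, array([ 0.5587, -0.1915,  0.089 ]))
scene 680 range x,y,z [[0.051, 0.133], [-0.055, 0.056], [0.018, 0.041]] slope deg [-13.8   0.4]
top 102 range x,y,z [[0.083, 0.147], [0.022, 0.057], [0.013, 0.036]] slope deg [-15.6  -5.5]
(array([ 0. ,  0.1, -3. ]), 27.74, array([ 0.5673, -0.1942,  0.1037]))
scene 679 range x,y,z [[0.057, 0.133], [-0.057, 0.057], [0.017, 0.047]] slope deg [-20.4   0.1]
top 55 range x,y,z [[0.051, 0.142], [-0.02, 0.053], [0.012, 0.051]] slope deg [-21.1   1.2]
```

View pics/v6.png

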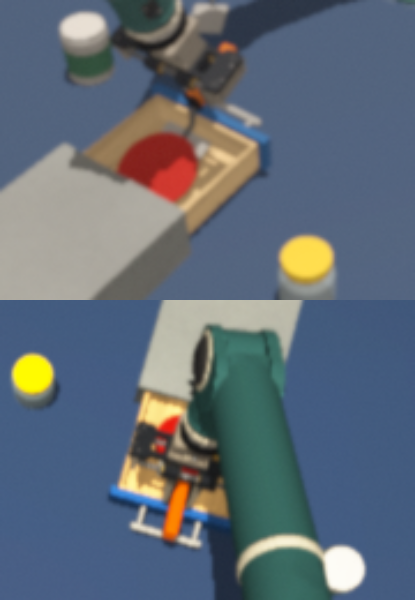

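The plate lies on the tilted blade with its front at the drawer floor, at (160,160) in the top half. It has begun to slide, and nothing touches it but the blade. I'll tilt further and draw the blade out.

Run:
```python
from h import *
def go(x,z,p,r=.05):
    env.movel(*sp(dtip(x,0,z),DY,p),rate=r); print(x,p,F()); plate('scene','q')
go(.135,.004,-29,.04)
go(.12,.004,-30); go(.105,.004,-33); go(.09,.004,-37)
go(.075,.004,-41)
```

```text
0.135 -29 (array([-0.1,  0.4, -1.9]), 28.68, array([ 0.578 , -0.1974,  0.1202]))
scene 673 range x,y,z [[0.065, 0.134], [-0.055, 0.056], [0.019, 0.055]] slope deg [-26.3   0.3]
0.12 -30 (array([ 0.1,  0.9, -2.3]), 29.15, array([ 0.5649, -0.1936,  0.123 ]))
scene 663 range x,y,z [[0.062, 0.134], [-0.055, 0.056], [0.017, 0.051]] slope deg [-23.    0.1]
0.105 -33 (array([-0.9,  0.4, -1.5]), 29.58, array([ 0.5561, -0.1908,  0.129 ]))
scene 659 range x,y,z [[0.061, 0.133], [-0.056, 0.058], [0.017, 0.047]] slope deg [-21.1   0.1]
0.09 -37 (array([-0.4,  0.9, -1.8]), 30.01, array([ 0.5491, -0.1886,  0.1372]))
scene 641 range x,y,z [[0.06, 0.133], [-0.056, 0.058], [0.016, 0.043]] slope deg [-18.1  -0. ]
0.075 -41 (array([-1.5,  1. , -3. ]), 30.42, array([ 0.5426, -0.1867,  0.145 ]))
scene 612 range x,y,z [[0.057, 0.132], [-0.056, 0.057], [0.013, 0.035]] slope deg [-14.2   0.2]
```

```bash
python3 - <<'E'
from h import *
def go(x,z,p,r=.05):
    env.movel(*sp(dtip(x,0,z),DY,p),rate=r); print(x,p,F()); plate('scene','q')
go(.064,.007,-42,.04); go(.05,.015,-42,.04); go(.037,.027,-42,.04); go(.02,.045,-42,.08)
env.movel(*sp(dtip(-.02,0,.12),DY,-30),rate=.15); env.pause(.1); print(F())
plate('scene','r');plate('top','rt')
E
python3 -c "
import cv2,numpy as np
a=cv2.imread('pics/r.png')[140:270,110:290];b=cv2.imread('pics/rt.png')[80:210,230:410]
cv2.imwrite('pics/v7.png',np.vstack([cv2.resize(a,(415,300)),cv2.resize(b,(415,300))]))"
```

```text
0.064 -42 (array([-0.1,  0.2, -2.6]), 30.87, array([ 0.5338, -0.1841,  0.1504]))
scene 589 range x,y,z [[0.056, 0.131], [-0.055, 0.056], [0.013, 0.03]] slope deg [-10.6   0.2]
0.05 -42 (array([ 0.2,  0.5, -3.6]), 31.47, array([ 0.5205, -0.18  ,  0.1585]))
scene 575 range x,y,z [[0.058, 0.131], [-0.057, 0.057], [0.011, 0.026]] slope deg [-8.8 -0. ]
0.037 -42 (array([ 0.2, -0.3, -1.8]), 32.11, array([ 0.5082, -0.1763,  0.1704]))
scene 503 range x,y,z [[0.054, 0.127], [-0.058, 0.056], [0.004, 0.013]] slope deg [ 0.2 -0. ]
0.02 -42 (array([ 0.7,  0.1, -2.3]), 32.62, array([ 0.4919, -0.1713,  0.1888]))
scene 502 range x,y,z [[0.053, 0.128], [-0.056, 0.056], [0.004, 0.013]] slope deg [0.5 0.1]
(array([ 0.2,  0.5, -1.3]), 33.46, array([ 0.4318, -0.153 ,  0.2375]))
scene 501 range x,y,z [[0.055, 0.128], [-0.057, 0.056], [0.004, 0.012]] slope deg [0.5 0.3]
top 248 range x,y,z [[0.054, 0.15], [0.008, 0.055], [0.001, 0.017]] slope deg [-0.3 -0.1]
```

View pics/v7.png

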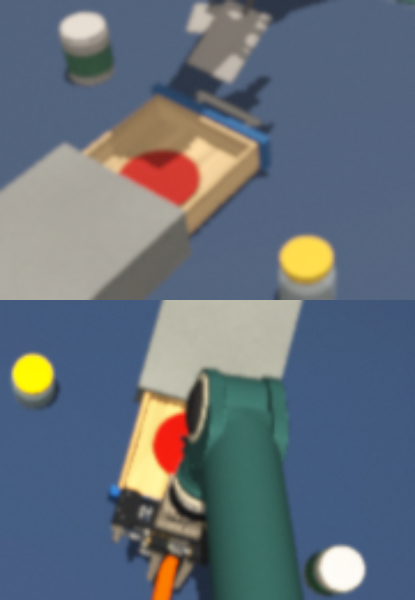

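The plate lies flat (slope under 0.5°) with its centre at drawer x≈0.11, clear of the spatula. Next I'll lay the spatula back on the bench.

```bash
python3 - <<'E'
from h import *
env.movel(*sp(dtip(-.02,.06,.15),DY/2,-10),rate=.2)
T=[.605,.05,0]
up=lambda z,p=1.5: sp(np.array(T)+[0,0,z],SY,p)
env.movel(*up(.10),rate=.2); env.movel(*up(.015),rate=.15); env.pause(.2); f0=F()[0][2]; print(F())
z=.015
while z>-.003:
    z-=.002; env.movel(*up(z),rate=.05); f=F()[0][2]
    if f-f0>2.5: break
print('z',z,F())
effector.release(); env.pause(.2)
p,R=up(0,0); e=env.sense()['ee_pos']; env.movel(e+[0,0,.13],rate=.2)
for n in('scene','wrist'):
    viewer.read_camera(n); print(n,[(np.round(r['at'],4).tolist(),round(r['score'],2)) for k in('spatula_grip','spatula_tip','spatula') for r in tip_of(n,k)[:3]])
effector.grasp(10)
_,R=sp([0,0,0],DY,0)
# pushing pose: shut fingers in front of the bar
s=dtip(-.11,0,.012)
for d in(0,.23):
    q=solver.inverse_kinematics(s+ux(DY)*d,R); print(None if q is None else np.round(q,2))
env.reach(s+[0,0,.12],R); print(F())
snap('scene','s8')
E
python3 -c "
import cv2
cv2.imwrite('pics/v8.png',cv2.resize(cv2.imread('pics/s8.png')[120:300,100:360],(780,540)))"
```

```text
(array([-0.4,  0.1, -2.1]), 36.14, array([0.4455, 0.0584, 0.0327]))
z 0.0009999999999999992 (array([-3.1, -0.1,  7.4]), 37.89, array([0.4449, 0.0585, 0.0184]))
scene [([0.319, 0.4509, 0.0427], 0.83), ([0.4483, 0.0625, 0.0419], 0.6), ([0.6588, 0.5237, 0.0319], 0.57), ([0.6067, 0.051, 0.001], 0.84), ([0.769, 0.4926, 0.0038], 0.83), ([0.2994, -0.3245, 0.0022], 0.8), ([0.2363, 0.3885, -0.0032], 0.86), ([0.5491, 0.0549, -0.0001], 0.8), ([0.7323, 0.5049, -0.0022], 0.56)]
wrist [([0.4468, 0.0597, 0.0409], 0.9), ([0.6108, 0.0511, -0.0031], 0.74), ([0.5457, 0.0541, 0.0023], 0.74)]
[ 0.62  0.54 -0.43  2.07  0.39  0.6  -1.94]
[ 0.55  0.84 -0.43  1.48  0.4   0.91 -1.87]
(array([0.4, 1.1, 0.8]), 42.63, array([ 0.4679, -0.162 ,  0.1525]))
```

View pics/v8.png

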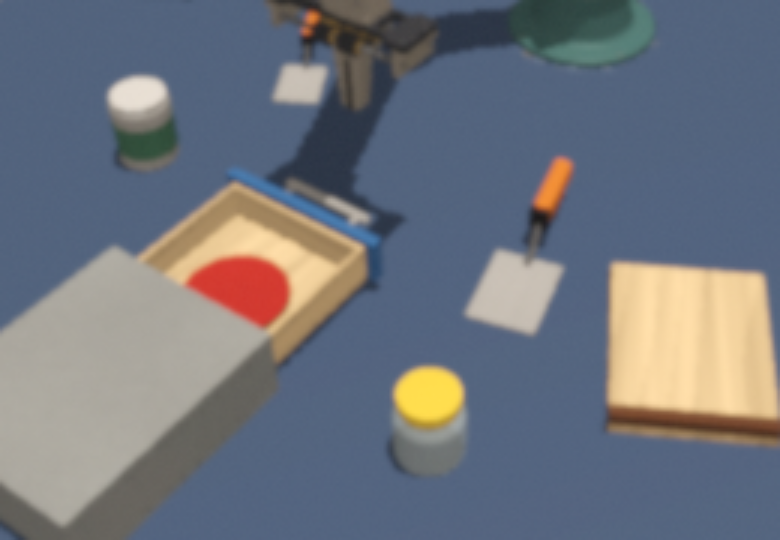

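The spatula lies flat on the bench, blade at (515,290). The plate is flat in the drawer at (240,290), and the fingers are in front of the bar at (330,200). Now I'll push the drawer shut.

```bash
python3 - <<'E'
from h import *
_,R=sp([0,0,0],DY,0); s=dtip(-.11,0,.012); u=ux(DY)
env.movel(s,R,rate=.15); f0=env.sense()['wrist_force']@u
env.movel(s+u*.035,R,rate=.1); env.movel(s+u*.19,R,rate=.07); print(F(),env.sense()['wrist_force']@u-f0)
d=.19
while d<.245:
    d+=.004; env.movel(s+u*d,R,rate=.04); f=env.sense()['wrist_force']@u-f0
    if f<-10: break
print('d',d,f,F())
env.movel(s+u*(d-.03),R,rate=.1)
snap('scene','s9'); 
for k in('drawer_front','jar','tin','sander','spatula'): print(k,[(np.round(r['at'],3).tolist(),round(r['score'],2)) for r in tip_of('scene',k)[:2]])
env.movel(s+u*(d-.06)+[0,0,.15],R,rate=.2); print(F())
E
python3 -c "
import cv2
cv2.imwrite('pics/v9.png',cv2.resize(cv2.imread('pics/s9.png')[120:300,70:330],(780,540)))"
```

```text
(array([-0.6,  0.8,  0.2]), 46.5, array([ 0.6494, -0.2194,  0.0325])) -1.5185526434149086
d 0.21400000000000002 -16.788668086734734 (array([-15.6,   3.9,  11.4]), 48.0, array([ 0.6673, -0.2248,  0.0321]))
drawer_front [([0.712, -0.24, 0.075], 0.8)]
jar [([0.786, 0.033, 0.001], 0.7)]
tin [([0.454, -0.45, 0.002], 0.9)]
sander [([0.509, 0.469, 0.002], 0.82)]
spatula [([0.732, 0.502, 0.001], 0.92), ([0.553, 0.056, -0.0], 0.83)]
(array([-0.3,  0.1,  0.6]), 49.67, array([ 0.6143, -0.2089,  0.1813]))
```

View pics/v9.png

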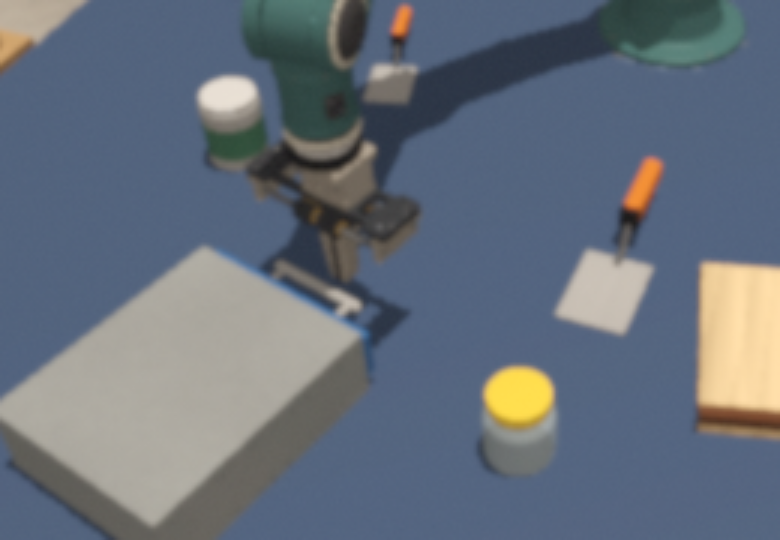

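Run:
```python
from h import *
print(workorder.finish_job())
```

```text
the job is handed in; nothing more can be done
None
```

I handed the job in after about 50 s of the 70 s allowed: the red plate went off the blade flat into the drawer, painted side up. The drawer is pushed shut against its stop, the spatula lies flat on the bench, and the jar, tin and sanding block stayed within a few millimetres of where they were; `finish_job()` gave no verdict.

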